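Cull the miscut heat sinks on a repair bench

TASK

Five aluminium heat sinks stand on the blue bench mat. Two of them are rejects, one cut too short and one that has lost its three inner fins: put both rejects into the red tray so that they lie on its floor beside each other, and leave the three sound ones where they are.

Things in the scene. Friction and masses are not known exactly. Their poses are not given: they have to be found in the camera images.
- short_c (a point): The short reject: an aluminium heat sink with all five fins, but only 36 mm long instead of 60 mm; 40 mm wide, 28 mm high, about 55 g, standing fins-up on the blue mat (2 mm thick). Its outer fins are flat faces 40 mm apart that can be gripped from above. This point is its centre, half-way up; x runs along the fins (its length), y across them (the 40 mm), z up.
- gapped_c (a point): The gapped reject: an aluminium heat sink 60 mm long, 40 mm wide, 28 mm high, about 56 g, whose three inner fins are missing, so that only the two rigid outer fins (3.2 mm thick) stand on its 5 mm base with an empty channel between them; standing fins-up on the blue mat. The outer fins are flat faces 40 mm apart that can be gripped from above. This point is its centre, half-way up; x runs along the fins (its length), y across them (the 40 mm), z up.
- good1_c (a point): A sound heat sink, to be left alone: bare silvery aluminium, 60 mm long, 40 mm wide, 28 mm high, with five complete upright fins (3.2 mm thick, 9.2 mm apart) along its length on a 5 mm base, standing fins-up on the blue mat (2 mm thick). This point is its centre, half-way up; x runs along the fins (its length), y across them, z up.
- good2_c (a point): A sound heat sink, to be left alone: bare silvery aluminium, 60 mm long, 40 mm wide, 28 mm high, with five complete upright fins (3.2 mm thick, 9.2 mm apart) along its length on a 5 mm base, standing fins-up on the blue mat (2 mm thick). This point is its centre, half-way up; x runs along the fins (its length), y across them, z up.
- good3_c (a point): A sound heat sink, to be left alone: bare silvery aluminium, 60 mm long, 40 mm wide, 28 mm high, with five complete upright fins (3.2 mm thick, 9.2 mm apart) along its length on a 5 mm base, standing fins-up on the blue mat (2 mm thick). This point is its centre, half-way up; x runs along the fins (its length), y across them, z up.
- tray: The red open reject tray, fixed to the table, empty at the start: 130 mm along its x, 210 mm along its y, 30 mm high outside, walls and floor 4 mm thick. Origin at the centre of its underside, on the table top; z up.
Things that resemble listed ones, but are neither listed nor needed, are in the scene too. What is shaped like the part that bears short_c but green or orange is not meant. What is shaped like the tray but black is not meant.

How it is judged:
By the outcome, as a careful person would: the job done as asked, in the order asked, and still so for the second after the job is handed in, with the robot touching nothing.
It also fails if it takes over 54 s, if anything falls off the work surface, if the arm or the gripper's body presses on something with over 40 N, if the wrist force passes 120 N, or if a joint passes its speed limit or range.

ROBOT

A 7-joint arm with a two-finger parallel gripper is mounted at the origin on the work surface. World frame = base frame: x ahead of the robot, y to its left, z up, the work surface at z = 0. Lengths are in m, angles in rad, forces in N, time in s.
With the tool pointing down it reaches from about 0.425 to 0.95 m from the base axis. Payload 4.7 kg.
Tool frame: the origin (TCP) lies midway between the tips of the shut fingers; the grasp point (between the pads) lies 19 mm behind it (grasp_offset is the distance from the TCP to the grasp point, in m); z points along the fingers, y is the line along which they close (so a half turn about z gives the same grasp; the last joint's range is limited). The gripper opens to 87 mm and grips with 3 to 60 N. Pads are 19 mm wide; open, the fingers measure 117 mm over their backs; the gripper's body (75 mm by 190 mm) begins 51 mm behind the grasp point.
Start: joints at [1.157, 0.469, -0.049, 1.532, 0.024, 1.141, -0.082], TCP at [0.253, -0.626, 0.223] pointing down, gripper open.
Joint ranges: [-2.59, 2.59], [-0.33, 1.99], [-1.39, 1.29], [0.1, 2.45], [-1.04, 4.18], [0.21, 1.99], [-2.66, 2.66]. Speed limits (rad/s): [2.57, 2.57, 3.14, 3.14, 3.14, 3.14, 3.14].

INTERFACE

Orientations are given as a rotation vector (axis times angle).
In Python, from cell import state, get_image, job_done, outline_of, tip_of, grasp_offset gives the robot as it stands. The module is installed in compiled form; this text tells all that it offers.
- The arm moves only by the tool jog_arm, never from a script. Its argument "plan" is a list that holds one entry, the list of rows, each a list of 6 numbers: the shift along the tool's x, y, z in units of 40 mm (1.0 is 40 mm), then the turn, a rotation vector about the tool's x, y, z in units of 4 degrees (1.0 is 4 degrees). In form: [[[x, y, z, rx, ry, rz], ...]]. A call has 1 to 10 rows; each row shifts and turns the commanded pose from where the row before left it, along the tool's axes as they then stand; what a row does not reach is not made up. A row lasts 1/12 s, in which the tool goes at most 41.7 mm and 7.16 degrees, less where a joint would pass 70% of its speed; a pose out of reach is approached as far as the arm can. A call with a number of a shift or a turn outside -1 to 1 is refused whole. A call with a gripper value outside its range is refused whole. "fingers" is the opening, from -1 (shut) to 1 (fully open), set as the call begins (left out, the last holds). The fingers move at their own pace and stop on an object; "grip_force" is the grip in N (left out, the last holds). Time passes only in rows, so rows that do not move let the fingers close. It gives the time, the measured TCP pose, the force, the opening and the grip force at its end, in the units of the state.
- state(): the state, without advancing time (a new reading comes with each control period).
- get_image(name): name is "scene" or "top" or "wrist"; returns a dict with "color" (384x512x3 uint8, red, green, blue), "fovy" (degrees; the focal length in pixels is half the picture's height over the tangent of half this angle, whatever the lens; pixels are square), "cx", "cy" (the principal point, pixels), "dist" ([k1, k2, p1, p2, k3] as OpenCV has them; the pictures are not rectified), "rvec" (rotation vector, rad) and "tvec" (3), from world to camera coordinates, as OpenCV has them; the wrist camera has in their place "T_tool_cam" (4x4, takes a point from camera to tool coordinates, whose origin is the TCP and whose axes are the flange's). Camera axes: x right, y down, z forward; pixel columns grow to the right and rows downward; lengths in m; the calibration is good to about 2 mm. A picture is of the moment at which its call begins: read the wrist's pose just before it. There is no depth.
- job_done(): hands the job in; it is judged then, once.
Trained networks look in the newest picture that a camera, given by its name, has taken for a name from the list of things; names that differ only in an ending like _2 or _b are one class to them, and where a whole thing is asked for, a point or a joint stands for the part that bears it (a point fixed in the world has none). Each returns a list of dicts, best first, with "p" (0 to 1); they miss things now and then, are a little off and sometimes report something else, mostly with a low value. They report only what shows in the picture. A call takes as long as a camera call. They do not tell look-alikes from the thing itself.
- outline_of(label, camera): "pixels" (384x512 bool, what is visible of it) and "box" ([left, top, right, bottom] in pixels, round what is visible of it).
- tip_of(label, camera): "pixel" ([column, row] in pixels: a listed point, or the origin of a listed thing).
The state is a dict: "clock": time; "joint_pos": joint angles; "dq": joint speeds; "tau": joint torques, N m; "position": TCP position; "eef_rot": TCP orientation; "force": force on the tool from outside, world axes, zero at the start; "torque": the same for the moment, N m; "finger_gap": finger opening in m; "grip_force": force on a finger pad.
Only numpy, scipy, OpenCV 4.12 (cv2) and the standard library are available. Lean on these libraries where they do the work, as an engineer would, in place of code of your own. Each camera call takes 0.05 s, during which the arm holds its last target. There are 200 camera calls.

## Working session

There is one attempt and no reset: what is moved stays moved. The work goes in short steps, Python scripts to look and compute and a tool call to move; the robot and the scene stay as the last step left them, time stands still between calls to the robot, and variables do not carry over. Pictures are saved under pics/ and viewed, at most 10 in all, crops included, and the job is handed in when it is done.

Besides the shell and the picture viewer there is one more tool, called after "Emit:" as name(argument=value, ...), one argument or row to a line, values as JSON. jog_arm: Moves the arm, as the interface text tells. Shifts and turns lie within -1 to 1; 1 stands for 40 mm of shift or 4 degrees of turn. Its arguments: {"type":"object","properties":{"plan":{"type":"array"},"fingers":{"type":"number"},"grip_force":{"type":"number"}},"required":["plan"]}

```bash
mkdir -p pics
cat > h.py <<'E'
import numpy as np, cv2
from cell import *
from scipy.spatial.transform import Rotation as R
def cam(im):
    f=384/2/np.tan(np.radians(im["fovy"])/2)
    return np.array([[f,0,im["cx"]],[0,f,im["cy"]],[0,0,1.]]),np.array(im["dist"],float)
def ext(im,s=None):
    if "rvec" in im:
        Rm=R.from_rotvec(np.ravel(im["rvec"])).as_matrix();t=np.ravel(im["tvec"]);return Rm,t
    T=np.eye(4);T[:3,:3]=R.from_rotvec(s["eef_rot"]).as_matrix();T[:3,3]=s["position"]
    W=np.linalg.inv(T@np.array(im["T_tool_cam"]));return W[:3,:3],W[:3,3]
def back(im,px,z,s=None):
    K,d=cam(im);Rm,t=ext(im,s)
    u=cv2.undistortPoints(np.array(px,float).reshape(-1,1,2),K,d).reshape(-1,2)
    r=np.c_[u,np.ones(len(u))]@Rm;c=-Rm.T@t
    return c+r*((z-c[2])/r[:,2])[:,None]
def proj(im,P,s=None):
    K,d=cam(im);Rm,t=ext(im,s)
    return cv2.projectPoints(np.array(P,float).reshape(-1,1,3),cv2.Rodrigues(Rm)[0],t,K,d)[0].reshape(-1,2)
def save(im,n): cv2.imwrite("pics/"+n,cv2.cvtColor(im["color"],cv2.COLOR_RGB2BGR))
E
python3 - <<'E'
from h import *
s=state();print(s)
im=get_image("top");save(im,"top.png");print(im["rvec"],im["tvec"],im["fovy"])
for l in ["short_c","gapped_c","good1_c","tray"]:
    for o in tip_of(l,"top")[:6]:
        print(l,round(o["p"],2),np.round(o["pixel"],1),back(im,[o["pixel"]],0 if l=="tray" else .016).round(3))
im2=get_image("scene");save(im2,"scene.png")
cv2.imwrite("pics/a.png",np.vstack([cv2.imread("pics/top.png"),cv2.imread("pics/scene.png")])[:, :])
E
```

```text
{'clock': 0.0, 'joint_pos': array([ 1.15704528,  0.46943178, -0.04855394,  1.53372245,  0.0241194 ,
        1.14097593, -0.0822999 ]), 'dq': array([-0.00060865,  0.00128882, -0.00068596, -0.00024485,  0.00035442,
       -0.00061986, -0.00192562]), 'tau': array([ 3.67421680e-04, -5.07973659e+01, -8.07614322e-02, -2.36153966e+01,
       -6.13900088e-02,  3.80487100e-02,  1.86197731e-04]), 'position': array([ 0.25316175, -0.62507083,  0.22149374]), 'eef_rot': array([-3.08175088e+00, -6.00442985e-01,  7.51557756e-04]), 'force': array([-0.64440439, -0.33700304,  0.98006021]), 'torque': array([-0.03500108,  0.00427439,  0.0305857 ]), 'grip_force': 0.0, 'finger_gap': 0.08730975553046022}
[ 2.16999398 -2.16801274  0.09698425] [-0.02147676  0.40840228  1.19581941] 46.173610528458646
short_c 0.78 [262.3 167.2] [[ 0.478 -0.02   0.016]]
short_c 0.63 [285.9 212.1] [[ 0.356 -0.084  0.016]]
short_c 0.49 [258.8 217.8] [[ 0.34  -0.011  0.016]]
gapped_c 0.92 [179.7 169.4] [[0.472 0.206 0.016]]
good1_c 0.73 [215.5 165.4] [[0.483 0.107 0.016]]
good1_c 0.51 [181.9 171.1] [[0.467 0.199 0.016]]
tray 0.94 [350.8 150.5] [[ 0.528 -0.266  0.   ]]
tray 0.62 [358.3 264.1] [[ 0.215 -0.282  0.   ]]
```

View pics/top.png

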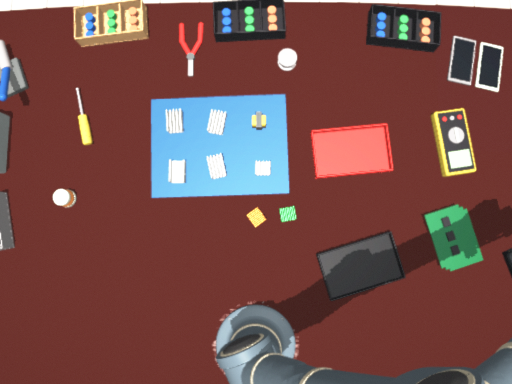

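View pics/scene.png

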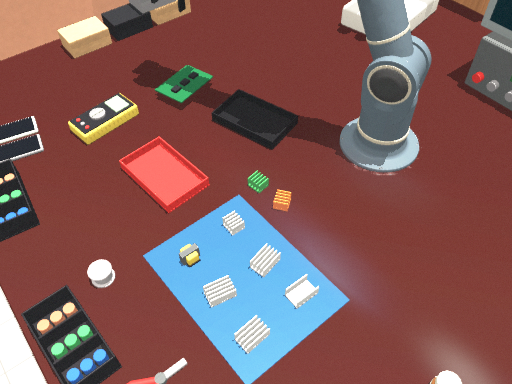

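The top view shows silvery short-looking part at (262,168), the gapped one at (177,171), three sound ones at (174,121), (217,122), (216,166), red tray at (351,150). Look-alikes: green (288,213) and orange (257,217) short sinks, black tray (360,264), the yellow clip (258,121). I choose silvery (262,168), gapped (177,171) and the red tray; checking by crop.

Run:
```python
from h import *
im=get_image("top");c=im["color"]
bl=c.astype(int)
mask=((bl.min(2)>130)).astype(np.uint8); mask[:90]=0;mask[200:]=0;mask[:,:150]=0;mask[:,292:]=0
mask=cv2.morphologyEx(mask,cv2.MORPH_CLOSE,np.ones((5,5)))
n,l,st,ce=cv2.connectedComponentsWithStats(mask)
for i in range(1,n):
    if st[i,4]<40: continue
    p=np.argwhere(l==i)[:,::-1]
    w=back(im,p,.03)[:,:2]
    r=cv2.minAreaRect((w*1000).astype(np.float32));print(ce[i].round(1),[np.round(x,1) for x in r])
o=outline_of("tray","top")[0]
p=np.argwhere(o["pixels"])[:,::-1];print("tray",cv2.minAreaRect((back(im,p,.03)[:,:2]*1000).astype(np.float32)))
a=cv2.resize(c[90:230,145:300],None,fx=5,fy=4*1.25//1,interpolation=cv2.INTER_CUBIC) if 0 else cv2.resize(c[95:205,150:300],None,fx=5,fy=5,interpolation=cv2.INTER_CUBIC)
cv2.imwrite("pics/crop.png",a[:,:,::-1])
```

```text
[173.8 120.5] [array([605.3, 222.6]), array([71.6, 47.1]), np.float64(5.4)]
[216.2 121.7] [array([601.9, 105.3]), array([48.9, 71.1]), np.float64(80.2)]
[258.2 119. ] [array([610.3,  -9.9]), array([42., 41.]), np.float64(0.0)]
[244.9 174.6] [array([463.6,  48.9]), array([122.4, 274.9]), np.float64(2.0)]
[176.1 171.2] [array([465.9, 212.6]), array([49.1, 65.6]), np.float64(89.8)]
tray ((523.0856323242188, -261.2374572753906), (137.27706909179688, 215.7785186767578), 4.958513259887695)
```

View pics/crop.png

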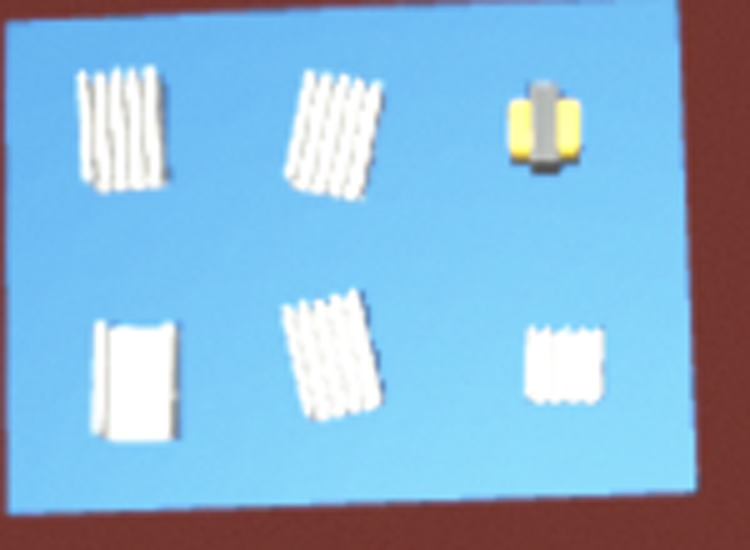

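The crop confirms it: bottom right (565,365) is a five-fin short part, bottom left (135,380) has an empty channel, and the others are complete. Both rejects' fins run about along world x.

Emit:
jog_arm(
  plan=[
    [[0,0,0,0,0,0.92],[0,0,0,0,0,0.92],[0,0,0,0,0,0.92],[0,0,0,0,0,0.92],[0,0,0,0,0,0.92],[0,0,0,0,0,0.92]],
  ],
  fingers=1,
  grip_force=20,
)

```text
clock: 0.9
position: [0.2534, -0.6256, 0.2226]
eef_rot: [3.142, -0.006, 0.0]
force: [0.5, -0.2, -0.2]
finger_gap: 0.0869
grip_force: 0.0
```

Emit:
jog_arm(
  plan=[
    [[0.33,-0.89,0,0,0,0],[0.33,-0.89,0,0,0,0],[0.33,-0.89,0,0,0,0],[0.33,-0.89,0,0,0,0],[0.33,-0.89,0,0,0,0],[0.33,-0.89,0,0,0,0],[0.33,-0.89,0,0,0,0],[0.33,-0.89,0,0,0,0],[0.33,-0.89,0,0,0,0]],
  ],
)

```text
clock: 1.65
position: [0.3727, -0.3036, 0.2229]
eef_rot: [3.141, -0.001, 0.001]
force: [0.2, -0.2, -0.3]
finger_gap: 0.0875
grip_force: 0.0
```

Emit:
jog_arm(
  plan=[
    [[0.33,-0.89,0,0,0,0],[0.33,-0.89,0,0,0,0],[0.33,-0.89,0,0,0,0],[0.33,-0.89,0,0,0,0],[0.33,-0.89,0,0,0,0],[0.33,-0.89,0,0,0,0],[0.33,-0.89,0,0,0,0],[0.33,-0.89,0,0,0,0],[0,0,0,0,0,0],[0,0,0,0,0,0]],
  ],
)

```text
clock: 2.48
position: [0.4786, -0.0183, 0.2227]
eef_rot: [-3.141, -0.007, -0.001]
force: [0.6, -0.4, 0.1]
finger_gap: 0.0871
grip_force: 0.0
```

```bash
cat >> h.py <<'E'
def look(label,name,k=0):
    s=state();im=get_image("wrist");save(im,name)
    print("tcp",np.round(s["position"],4),"rot",np.round(s["eef_rot"],4))
    for o in tip_of(label,"wrist")[:3]:
        print("tip",round(o["p"],2),np.round(o["pixel"],1),back(im,[o["pixel"]],.016,s).round(4))
    for o in outline_of(label,"wrist")[:2]:
        m=o["pixels"].astype(np.uint8);p=np.argwhere(m)[:,::-1]
        for z in (.03,):
            r=cv2.minAreaRect((back(im,p,z,s)[:,:2]*1000).astype(np.float32))
            print("out",round(o["p"],2),o["box"],[np.round(x,1) for x in r])
    return im,s
E
python3 - <<'E'
from h import *
look("short_c","w1.png")
E
```

```text
tcp [ 0.4786 -0.0183  0.2227] rot [-3.1412e+00 -7.3000e-03 -7.0000e-04]
tip 0.94 [260.3 167.4] [[ 0.4743 -0.0186  0.016 ]]
tip 0.62 [247.6 274.2] [[ 0.3398 -0.0034  0.016 ]]
tip 0.6 [319.  266.6] [[ 0.3505 -0.0909  0.016 ]]
out 0.72 [296.7, 246.4, 335.9, 268.9] [array([370.5, -82.6]), array([27.1, 41.4]), np.float64(6.2)]
out 0.69 [243.4, 148.6, 280.9, 185.3] [array([478.5, -19.8]), array([39.7, 39.9]), np.float64(89.4)]
```

View pics/w1.png

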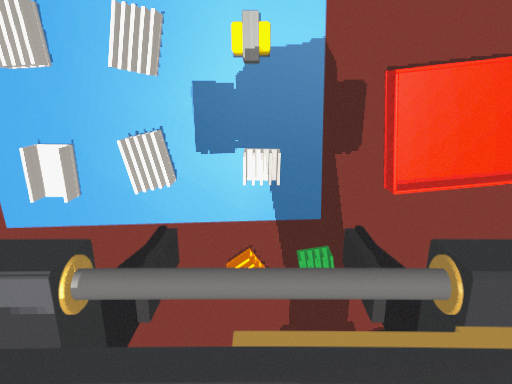

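The wrist view shows the silvery short part at (260,167), fins along the image's vertical; tray at right. Measured (0.475, -0.019), size fits. Descend.

Emit:
jog_arm(
  plan=[
    [[-0.09,0.02,0.8,0,0,0],[0,0,0.8,0,0,0],[0,0,0.8,0,0,0],[0,0,0.8,0,0,0],[0,0,0.8,0,0,0],[0,0,0.6,0,0,0],[0,0,0.5,0,0,0],[0,0,0.3,0,0,0],[0,0,0,0,0,0],[0,0,0,0,0,0]],
  ],
)

```text
clock: 3.47
position: [0.4741, -0.0227, 0.0063]
eef_rot: [3.141, -0.004, -0.002]
force: [-0.6, 1.2, 0.4]
finger_gap: 0.0871
grip_force: 0.0
```

Emit:
jog_arm(
  plan=[
    [[0,0,0,0,0,0],[0,0,0,0,0,0],[0,0,0,0,0,0],[0,0,0,0,0,0],[0,0,0,0,0,0],[0,0,0,0,0,0],[0,0,0,0,0,0],[0,0,0,0,0,0],[0,0,0,0,0,0],[0,0,0,0,0,0]],
  ],
  fingers=-1,
  grip_force=20,
)

```text
clock: 4.3
position: [0.4746, -0.0212, 0.0066]
eef_rot: [-3.142, 0.001, -0.0]
force: [0.4, 1.4, 1.4]
finger_gap: 0.0396
grip_force: 20.0
```

Emit:
jog_arm(
  plan=[
    [[0,0,-0.4,0,0,0],[0,0,-0.7,0,0,0],[0,0,-0.7,0,0,0],[0,0,-0.7,0,0,0],[0,0,-0.7,0,0,0],[0,0,0,0,0,0]],
  ],
)

```text
clock: 4.8
position: [0.478, -0.0212, 0.1393]
eef_rot: [3.141, -0.001, 0.016]
force: [0.4, 1.6, -0.5]
finger_gap: 0.0405
grip_force: 20.0
```

Emit:
jog_arm(
  plan=[
    [[0.15,0.6,0,0,0,0],[0.15,0.6,0,0,0,0],[0.15,0.6,0,0,0,0],[0.15,0.6,0,0,0,0],[0.15,0.6,0,0,0,0],[0.15,0.6,0,0,0,0],[0.15,0.6,0,0,0,0],[0.1,0.67,0,0,0,0],[0,0,0,0,0,0],[0,0,0,0,0,0]],
  ],
)

```text
clock: 5.63
position: [0.5196, -0.2179, 0.1335]
eef_rot: [-3.141, 0.007, 0.003]
force: [-0.3, 1.5, -0.7]
finger_gap: 0.0399
grip_force: 20.0
```

Run:
```python
from h import *
s=state();print(s["position"],s["finger_gap"])
look("tray","w2.png")
im=get_image("top");o=outline_of("tray","top")[0];print(tip_of("tray","top")[0])
# model tray rims drawn
for z,hx,hy in ((.03,.065,.105),(.004,.061,.101)):
  for yaw in (5,):
    a=np.radians(yaw);Rm=np.array([[np.cos(a),-np.sin(a)],[np.sin(a),np.cos(a)]])
    q=np.array([[-hx,-hy],[hx,-hy],[hx,hy],[-hx,hy]])@Rm.T+[.525,-.264]
    cv2.polylines(im["color"],[np.int32(proj(im,np.c_[q,np.full(4,z)]).round())],True,(0,255,0) if z>.01 else (255,255,0),1)
c=cv2.resize(im["color"][80:220,240:420],None,fx=4,fy=4,interpolation=cv2.INTER_NEAREST)
cv2.imwrite("pics/t2.png",c[:,:,::-1])
```

```text
[ 0.51964704 -0.21790942  0.13345463] 0.039897995593615995
tcp [ 0.5196 -0.2179  0.1335] rot [-3.1414e+00  6.6000e-03  2.6000e-03]
tip 0.84 [305.8 177.8] [[ 0.5254 -0.2573  0.016 ]]
out 0.71 [175.5, 87.9, 445.2, 254.8] [array([ 524.3, -262.3]), array([130.6, 209.6]), np.float64(5.8)]
{'pixel': [349.1, 152.4], 'p': 0.96}
```

View pics/w2.png

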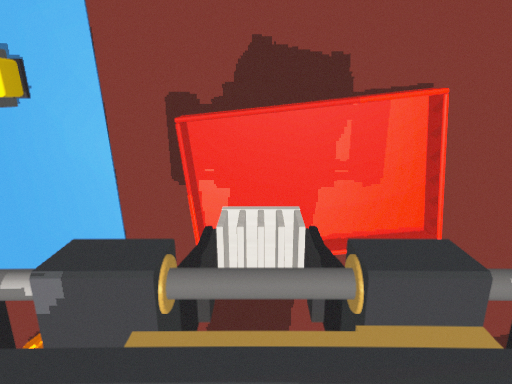

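View pics/t2.png

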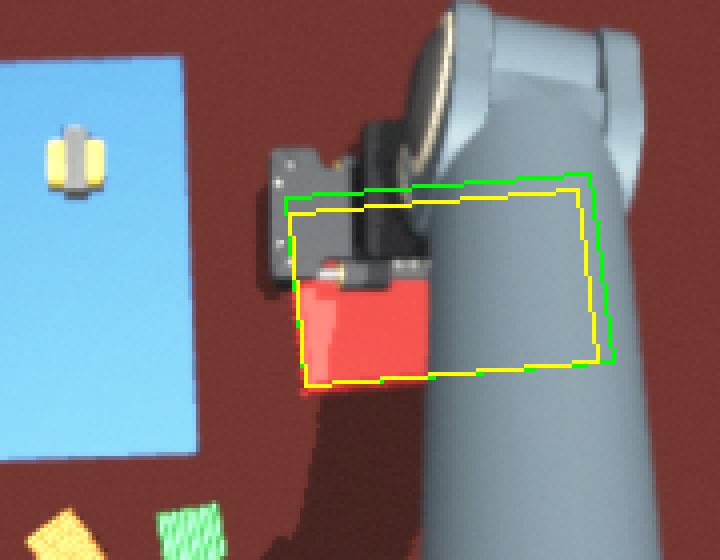

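The wrist view shows the part held and the tray fits: outline 131x210 mm at (0.524,-0.262), yaw 5.8°. Lower the part into the tray's left half.

Emit:
jog_arm(
  plan=[
    [[0,0.1,0.6,0,0,0],[0,0,0.6,0,0,0],[0,0,0.6,0,0,0],[0,0,0.5,0,0,0],[0,0,0.4,0,0,0],[0,0,0.25,0,0,0],[0,0,0.12,0,0,0],[0,0,0,0,0,0],[0,0,0,0,0,0]],
  ],
)

```text
clock: 6.68
position: [0.5211, -0.2201, 0.0124]
eef_rot: [3.141, -0.0, 0.002]
force: [-0.0, 0.4, -0.7]
finger_gap: 0.0399
grip_force: 20.0
```

Emit:
jog_arm(
  plan=[
    [[0,0,0.05,0,0,0],[0,0,0.03,0,0,0],[0,0,0,0,0,0]],
  ],
)

```text
clock: 6.93
position: [0.5207, -0.2204, 0.0091]
eef_rot: [3.141, -0.001, 0.001]
force: [-0.8, 0.4, -0.7]
finger_gap: 0.0399
grip_force: 20.0
```

Emit:
jog_arm(
  plan=[
    [[0,0,0,0,0,0],[0,0,0,0,0,0],[0,0,0,0,0,0],[0,0,0,0,0,0],[0,0,0,0,0,0],[0,0,0,0,0,0]],
  ],
  fingers=0.3,
)

```text
clock: 7.43
position: [0.5205, -0.2202, 0.0086]
eef_rot: [3.142, -0.001, 0.0]
force: [-0.4, 0.0, -0.4]
finger_gap: 0.0563
grip_force: 0.0
```

Emit:
jog_arm(
  plan=[
    [[0,0,-0.4,0,0,0],[0,0,-0.8,0,0,0],[0,0,-0.9,0,0,0],[0,0,-0.9,0,0,0],[0,0,-0.9,0,0,0],[0,0,-0.9,0,0,0]],
  ],
)

```text
clock: 7.93
position: [0.5201, -0.22, 0.2024]
eef_rot: [-3.142, 0.001, -0.0]
force: [-0.0, -0.4, 0.7]
finger_gap: 0.0566
grip_force: 0.0
```

Emit:
jog_arm(
  plan=[
    [[-0.1,-0.89,0,0,0,0],[-0.1,-0.89,0,0,0,0],[-0.1,-0.89,0,0,0,0],[-0.1,-0.89,0,0,0,0],[-0.1,-0.89,0,0,0,0],[-0.1,-0.89,0,0,0,0],[-0.1,-0.89,0,0,0,0],[-0.1,-0.89,0,0,0,0]],
  ],
  fingers=0.7,
)

```text
clock: 8.6
position: [0.488, 0.0662, 0.2007]
eef_rot: [3.141, -0.001, 0.001]
force: [0.3, 0.4, -0.9]
finger_gap: 0.0736
grip_force: 0.0
```

Emit:
jog_arm(
  plan=[
    [[-0.1,-0.89,0,0,0,0],[-0.1,-0.89,0,0,0,0],[-0.1,-0.89,0,0,0,0],[-0.1,-0.89,0,0,0,0],[0,0,0,0,0,0],[0,0,0,0,0,0],[0,0,0,0,0,0]],
  ],
)

```text
clock: 9.18
position: [0.4726, 0.2063, 0.2003]
eef_rot: [3.141, -0.001, -0.001]
force: [0.0, -0.3, -0.2]
finger_gap: 0.0739
grip_force: 0.0
```

Run:
```python
from h import *
look("gapped_c","w3.png")
```

```text
tcp [0.4726 0.2063 0.2003] rot [ 3.1406e+00 -1.1000e-03 -5.0000e-04]
tip 0.72 [252.5 171.8] [[0.4684 0.214  0.016 ]]
out 0.81 [236.4, 139.2, 273.3, 202.1] [array([470.2, 214.7]), array([63.4, 41.6]), np.float64(0.5)]
```

View pics/w3.png

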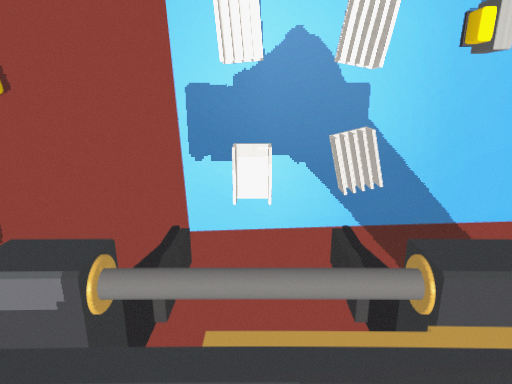

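The wrist view shows the gapped part at (252,172), straight, with an empty channel; measured (0.468, 0.214), 63x42 mm, as expected.

Emit:
jog_arm(
  plan=[
    [[-0.1,-0.19,0.7,0,0,0],[0,0,0.8,0,0,0],[0,0,0.8,0,0,0],[0,0,0.8,0,0,0],[0,0,0.7,0,0,0],[0,0,0.5,0,0,0],[0,0,0.35,0,0,0],[0,0,0.2,0,0,0],[0,0,0,0,0,0],[0,0,0,0,0,0]],
  ],
)

```text
clock: 10.17
position: [0.4692, 0.2142, 0.0068]
eef_rot: [3.142, -0.003, 0.0]
force: [-0.7, -0.6, -0.3]
finger_gap: 0.074
grip_force: 0.0
```

Emit:
jog_arm(
  plan=[
    [[0,0,0,0,0,0],[0,0,0,0,0,0],[0,0,0,0,0,0],[0,0,0,0,0,0],[0,0,0,0,0,0],[0,0,0,0,0,0],[0,0,0,0,0,0],[0,0,0,0,0,0]],
  ],
  fingers=-1,
)

```text
clock: 10.83
position: [0.4688, 0.2146, 0.0067]
eef_rot: [3.142, -0.001, 0.0]
force: [0.1, -1.1, 1.9]
finger_gap: 0.0397
grip_force: 20.0
```

Emit:
jog_arm(
  plan=[
    [[0,0,-0.4,0,0,0],[0,0,-0.7,0,0,0],[0,0,-0.7,0,0,0],[0,0,-0.7,0,0,0],[0,0,-0.7,0,0,0],[0,0,0,0,0,0]],
  ],
)

```text
clock: 11.33
position: [0.4717, 0.2166, 0.1396]
eef_rot: [-3.138, 0.001, -0.014]
force: [0.7, -0.5, -0.7]
finger_gap: 0.0402
grip_force: 20.0
```

Emit:
jog_arm(
  plan=[
    [[0.08,0.6,0,0,0,0],[0.08,0.7,0,0,0,0],[0.08,0.7,0,0,0,0],[0.08,0.7,0,0,0,0],[0.08,0.7,0,0,0,0],[0.08,0.7,0,0,0,0],[0.08,0.7,0,0,0,0],[0.08,0.7,0,0,0,0],[0.08,0.7,0,0,0,0],[0.08,0.7,0,0,0,0]],
  ],
)

```text
clock: 12.17
position: [0.5, -0.0628, 0.1339]
eef_rot: [3.142, -0.001, -0.002]
force: [0.3, 0.5, -0.9]
finger_gap: 0.04
grip_force: 20.0
```

Emit:
jog_arm(
  plan=[
    [[0.08,0.7,0,0,0,0],[0.08,0.7,0,0,0,0],[0.08,0.7,0,0,0,0],[0.08,0.7,0,0,0,0],[0.08,0.7,0,0,0,0],[0.08,0.7,0,0,0,0],[0.08,0.7,0,0,0,0],[0.08,0.7,0,0,0,0],[0,0.5,0,0,0,0],[0,0,0,0,0,0]],
  ],
)

```text
clock: 13.0
position: [0.5244, -0.3115, 0.1333]
eef_rot: [3.139, -0.013, -0.002]
force: [-0.5, -1.0, -0.7]
finger_gap: 0.0398
grip_force: 20.0
```

Emit:
jog_arm(
  plan=[
    [[0,0,0,0,0,0],[0,0,0,0,0,0]],
  ],
)

```text
clock: 13.17
position: [0.5257, -0.3042, 0.1337]
eef_rot: [-3.14, -0.0, 0.002]
force: [0.3, 0.4, 0.3]
finger_gap: 0.0397
grip_force: 20.0
```

Emit:
jog_arm(
  plan=[
    [[0.04,0.05,0.6,0,0,0],[0,0,0.6,0,0,0],[0,0,0.6,0,0,0],[0,0,0.5,0,0,0],[0,0,0.4,0,0,0],[0,0,0.25,0,0,0],[0,0,0.12,0,0,0],[0,0,0.04,0,0,0],[0,0,0,0,0,0],[0,0,0,0,0,0]],
  ],
)

```text
clock: 14.0
position: [0.5284, -0.3075, 0.0112]
eef_rot: [3.141, -0.0, 0.003]
force: [-0.1, 0.3, 1.0]
finger_gap: 0.0397
grip_force: 20.0
```

Emit:
jog_arm(
  plan=[
    [[0,0,0,0,0,0],[0,0,0,0,0,0],[0,0,0,0,0,0],[0,0,0,0,0,0],[0,0,0,0,0,0],[0,0,0,0,0,0]],
  ],
  fingers=0.3,
)

```text
clock: 14.5
position: [0.5276, -0.3075, 0.0103]
eef_rot: [3.141, -0.001, 0.0]
force: [0.3, 0.8, 0.4]
finger_gap: 0.056
grip_force: 0.0
```

Emit:
jog_arm(
  plan=[
    [[0,0,-0.4,0,0,0],[0,0,-0.8,0,0,0],[0,0,-0.9,0,0,0],[0,0,-0.9,0,0,0],[0,0,-0.9,0,0,0],[0,0,-0.9,0,0,0]],
  ],
)

```text
clock: 15.0
position: [0.5273, -0.3072, 0.204]
eef_rot: [-3.142, 0.001, 0.0]
force: [1.0, 0.5, -0.7]
finger_gap: 0.0565
grip_force: 0.0
```

Emit:
jog_arm(
  plan=[
    [[-0.6,0.6,0,0,0,0],[-0.6,0.7,0,0,0,0],[-0.3,0.8,0,0,0,0],[0,0.8,0,0,0,0],[0,0.8,0,0,0,0],[0,0,0,0,0,0],[0,0,0,0,0,0],[0,0,0,0,0,0],[0,0,0,0,0,0]],
  ],
)

```text
clock: 15.75
position: [0.4682, -0.4536, 0.2021]
eef_rot: [-3.141, -0.003, -0.0]
force: [-0.4, 0.8, 0.5]
finger_gap: 0.0566
grip_force: 0.0
```

Run:
```python
from h import *
a=get_image("top")["color"][90:210,150:400];b=get_image("scene")["color"][130:384,110:350]
a=cv2.resize(a,None,fx=2.5,fy=2.5,interpolation=cv2.INTER_CUBIC)[:,:,::-1];b=b[:,:,::-1]
o=np.zeros((300+254,625,3),np.uint8);o[:300]=a;o[300:,:240]=b
cv2.imwrite("pics/end.png",o)
```

```text
(no output)
```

View pics/end.png

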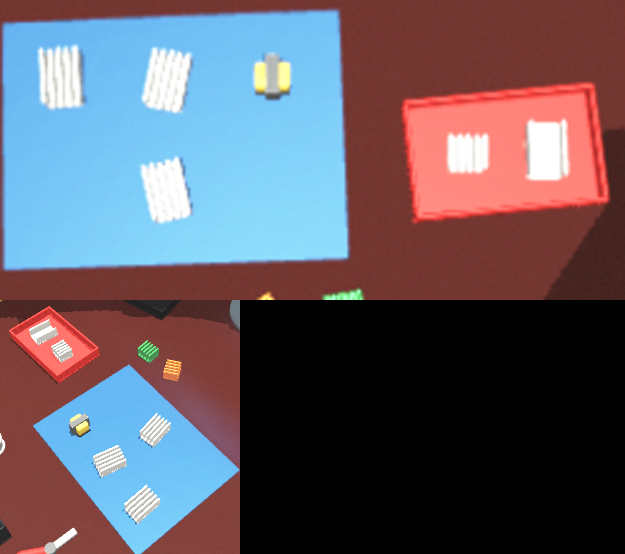

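Both rejects lie side by side on the tray floor, at (467,153) and (547,150) in the crop; the three sound ones are unmoved on the mat.

```bash
python3 -c "from cell import *;print(job_done())"
```

```text
the job is handed in; nothing more can be done
None
```

The short and the gapped heat sinks both lie side by side on the red tray's floor, the three sound ones were left where they stood, and the job was handed in at about 16 s of the 54 s allowed.

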